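# Close the grit drawer and seat the keyed head in the glass grinder

### The arm

A 6-joint arm with a two-finger parallel gripper is mounted at the origin on the work surface. World frame = base frame: x ahead of the robot, y to its left, z up, the work surface at z = 0. Lengths are in m, angles in rad, forces in N, time in s.
With the tool pointing down it reaches from about 0.375 to 0.9 m from the base axis. Payload 3.1 kg.
Tool frame: the origin (TCP) lies on the front face of the gripper's body, between the roots of the fingers; the fingertips stand 73 mm ahead of it and the grasp point (between the pads) lies 54 mm ahead of it (manip.tips_ahead is the distance from the TCP to the fingertips, in m); z points along the fingers, y is the line along which they close (so a half turn about z gives the same grasp; the last joint's range is limited). The gripper opens to 85 mm and grips with 20 to 120 N. Pads are 22 mm wide; open, the fingers measure 114 mm over their backs; the gripper's body (76 mm by 85 mm) begins 54 mm behind the grasp point. The pads swing forward as they close: fully open they stand 13 mm farther back than shut.
Start: joints at [1.111, 0.527, 1.433, -0, 1.181, -0.178], TCP at [0.173, 0.601, 0.304] pointing down, gripper open.
Joint ranges: [-3.08, 3.08], [-0.75, 2.2], [0.22, 2.44], [-1.43, 4.57], [0, 2.65], [-2.85, 2.85]. Speed limits (rad/s): [2.79, 2.79, 3.14, 3.14, 3.14, 3.14].

### API

Orientations are given as a unit quaternion [x, y, z, w].
In Python, from station import sense, eyes, workorder, manip gives the robot as it stands.
- The arm moves only by the shell command python3 -m inch 'ROWS' [OPENING] [FORCE]. ROWS is JSON, a list of rows, each an object of numbers: "dx", "dy", "dz": the shift along the tool's x, y, z in cm; "wx", "wy", "wz": the turn, a rotation vector about the tool's x, y, z in degrees. In form: [{"dx": .., "dy": .., "dz": .., "wx": .., "wy": .., "wz": ..}, ...]. A call has 1 to 10 rows; each row shifts and turns the commanded pose from where the row before left it, along the tool's axes as they then stand; what a row does not reach is not made up. A row lasts 1/8 s, in which the tool goes at most 62.5 mm and 10.7 degrees, less where a joint would pass 70% of its speed; a pose out of reach is approached as far as the arm can. A call with a gripper value outside its range is refused whole. OPENING is the opening, from 0 (shut) to 1 (fully open), set as the call begins (- or left out, the last holds). The fingers move at their own pace and stop on an object; FORCE is the grip in N (left out, the last holds). Time passes only in rows, so rows that do not move let the fingers close. It gives the time, the measured TCP pose, the force, the opening and the grip force at its end, in the units of the state.
- sense(): the state, without advancing time (a new reading comes with each control period).
- eyes.snapshot(name): name is "scene" or "top" or "wrist"; returns the picture (384x512x3 uint8, red, green, blue); there is no depth.
- eyes.camera_params(name): a dict with "fx", "fy", "cx", "cy" (pixels), "rvec" (rotation vector, rad) and "tvec" (3), from world to camera coordinates, as OpenCV has them. Camera axes: x right, y down, z forward; pixel columns grow to the right and rows downward; lengths in m; the calibration is good to about 2 mm. The wrist camera is an equidistant fisheye: a pixel r from the principal point sees the ray r / f radians off the axis. A picture is of the moment at which its call begins: read the wrist's pose just before it. camera_params takes no time and is no camera call; for the wrist camera it gives the pose at the moment of the call.
- workorder.sign_off(): hands the job in; it is judged then, once.
The state is a dict: "t": time; "q": joint angles; "qd": joint speeds; "tau": joint torques, N m; "tcp_pos": TCP position; "tool_rot": TCP orientation; "force": force on the tool from outside, world axes, zero at the start; "ft_torque": the same for the moment, N m; "finger_gap": opening from 0.0 (shut) to 1.0 (fully open); "gripper_force": force on a finger pad.
Only numpy, scipy, OpenCV 4.12 (cv2) and the standard library are available. Lean on these libraries where they do the work, as an engineer would, in place of code of your own. Each camera call takes 0.05 s, during which the arm holds its last target. There are 200 camera calls.

### The job

Make the glass grinder ready: first push its open grit drawer home until it seats at its detent, then lift the grinding head with the keyed shaft (square boss) out of the rack and push the shaft down into the grinder's hub, turning it until the key slips into the keyway and pushing on until the flange sits flush on the hub. A spring in the hub pushes the head back up, so finish while still holding the head pressed fully down; do not let go. Leave the other head and everything else lying about where it is.

Things in the scene. Friction and masses are not known exactly. Their poses are not given: they have to be found in the camera images.
- drawer (a joint): the grinder's grit drawer, m: 0 = home, grows as it slides out towards the robot (along the base's -x), at most 0.075. Friction about 1 N; a sprung ball detent resists from 11 to 5 mm before home with up to about 7 N (left there, it springs back out), then draws the drawer home to its stop.
- drawer_front (a point): centre of the outer face of the drawer's flat front panel (196 wide x 40 tall, 7 to 47 mm above the table). Its +x axis points in the direction in which the drawer is pushed home. With the drawer home the face stands 12 mm proud of the base.
- machine: glass grinder base, a fixed grey metal box 200 x 200 x 60 mm, with a black motor hump at its far side that rises to 90 mm above the table. Origin: centre of its underside, +x away from the robot. The drawer is in its near side.
- hub_mouth (a point): centre of the hub's mouth (its top face), 108 mm above the table, z up. Bore 20 mm across, open at the top. A keyway 8 mm wide runs from the bore out to 17 mm from the axis, over the full depth, in the direction of this point's +x axis.
- head_grip (a point): the keyed grinding head, plain steel, standing upright in one of the rack's holes: point on its axis at a good grip height on its square boss (24 x 24 mm, 40 mm tall, from 26 mm below to 14 mm above this point, flats square to x and y). x axis: towards the key; z up. A round bit 21 mm across stands on the boss, up to 28 mm above this point.
- head_flange (a point): centre of the underside of the keyed head's flange, 32 mm below head_grip along the axis; 40 mm above the shaft's tip. It lies on the hub's mouth when the head is fully home. x axis towards the key, z up along the axis.
- head: the keyed head, 180 to 350 g, 100 mm tall; origin at the shaft's tip. Shaft 18 mm across, 40 mm long, tapered tip; key 5 mm wide reaching 14 mm from the axis, starting 15 mm above the tip, so the first 15 mm enter the bore at any angle; then a flange 40 mm across, 6 mm thick, with a rib (5 wide, 4 high) on its rim right above the key.
- rack: fixed plywood block 70 x 200 x 50 mm, origin at the centre of its underside; two holes 32 mm across on its y axis at +55 and -55 mm, 46 mm deep. The heads' flanges rest on its top, shafts hanging in the holes.
- spare_mid (a point): the other head in the rack, without a key: a plain round drum 35 mm across and 34 mm tall above the same flange. The point is on its axis, 22 mm above the flange's underside. Stays where it is.
- jar: closed amber glass jar, 60 mm across, 75 mm tall, on the table. A bystander: origin at its underside (tools: on the table under the tool).
- brush: bench brush, 200 mm long, lying on the table. A bystander: origin at its underside (tools: on the table under the tool).
- hammer: hammer, 220 mm long, lying on the table near the robot. A bystander: origin at its underside (tools: on the table under the tool).
- cutter: glass cutter with a brass shank, shaped like a screwdriver, 170 mm long, lying on the table. A bystander: origin at its underside (tools: on the table under the tool).
- offcut: flat piece of glass 70 x 50 x 5 mm on the table. A bystander: origin at its underside (tools: on the table under the tool).
- mug: white mug, 76 mm across, 90 mm tall, left of the grinder. A bystander: origin at its underside (tools: on the table under the tool).
- tin: small brass tin, 36 mm across, 22 mm tall, standing on top of the grinder base beside the hub. A bystander: origin at its underside (tools: on the table under the tool).
- hub: the hub: a fixed upright twelve-sided aluminium boss, 56 mm across, 48 mm tall, on top of the grinder base, 20 mm nearer the robot than the base's centre. Origin: centre of its underside; +x towards the keyway.
- plunger (a joint): spring plunger in the hub's bore, m: 0 = up, about 0.008 when the head is home. The shaft's tip meets it 32 mm below the mouth; it pushes up with 3 N at first and 7 N when the head is home, enough to lift the head again if let go.
Things that resemble listed ones, but are neither listed nor needed, are in the scene too. What is shaped like the head but purple is not meant.

How it is judged:
On the way, in this order (a step that is already met when the one before it is completed fails the run):
1. the drawer is seated at its detent (value of joint drawer below 0.003 m), for 0.2 s.
2. the keyed head is lifted clear of the rack (height (world z) of head_flange above 0.095 m and contact force between the fingers and head above 1 N), for 0.1 s.
3. the key is in the keyway (z of head_flange in the frame of hub_mouth below 0.018 m and horizontal distance between head_flange and hub_mouth below 0.004 m), for 0.1 s.
At the end, for the whole second after the job is handed in: The drawer is within 3 mm of home; the keyed head's flange is within 2.5 mm of the hub's face, within 3 mm of its axis, upright within 0.08 rad, key and keyway in line within 0.25 rad; and the fingers still hold it there against the spring (contact over 3 N) (value of joint drawer below 0.003 m and z of head_flange in the frame of hub_mouth below 0.0025 m and horizontal distance between head_flange and hub_mouth below 0.003 m and angle between the z axis of head_flange and the z axis of hub_mouth, either way round below 0.08 rad and angle between the x axis of head_flange and the x axis of hub_mouth, either way round below 0.25 rad and contact force between the fingers and head above 3 N); the arm keeps its last pose, push and grip.
It fails at once if the other head is moved more than 30 mm (distance of spare_mid from where it was at the start of the episode above 0.03 m).
It fails at once if any of the things lying about is moved more than 30 mm (distance of any of jar, brush, hammer, cutter, offcut, mug, tin from where it was at the start of the episode above 0.03 m).
It also fails if it takes over 56 s, if anything falls off the work surface, if the arm or the gripper's body presses on something with over 40 N, if the wrist force passes 120 N, or if a joint passes its speed limit or range.

## Working session

There is one attempt and no reset: what is moved stays moved. The work goes in short steps, Python scripts to look and compute and a shell command to move; the robot and the scene stay as the last step left them, time stands still between calls to the robot, and variables do not carry over. Pictures are saved under pics/ and viewed, at most 10 in all, crops included, and the job is handed in when it is done.

```bash
ls; mkdir -p pics; python3 - <<'E'
from station import sense, eyes, workorder, manip
import cv2
s=sense();print(s)
for n in("scene","top"):
    im=eyes.snapshot(n);cv2.imwrite(f"pics/{n}0.png",im[:,:,::-1]);print(n,eyes.camera_params(n))
E
```

```text
pics
{'t': 0.0, 'q': array([ 1.11147449e+00,  5.28471720e-01,  1.43392256e+00,  7.09120602e-06,
        1.18141016e+00, -1.78493277e-01]), 'qd': array([-0.00094707,  0.00054487,  0.00034735,  0.00010794,  0.00224933,
       -0.00115544]), 'tau': array([ 2.10742459e-03, -4.42339754e+01, -1.78032660e+01, -2.06795681e-05,
        8.32743739e-03,  2.51570391e-06]), 'tcp_pos': array([0.1729284 , 0.60000499, 0.3029236 ]), 'tool_rot': array([ 1.39954583e-01,  9.90157307e-01, -1.04910280e-03, -3.49842860e-04]), 'force': array([0.78052725, 0.04973208, 0.10568214]), 'ft_torque': array([-0.01814941,  0.03992162,  0.07773072]), 'gripper_force': 0.0, 'finger_gap': 0.9986042691904647}
scene {'fx': 361.0455754063388, 'fy': 361.0455754063388, 'cx': 255.31489822172122, 'cy': 191.38756000387335, 'rvec': array([ 2.28637609,  1.00343284, -0.33457158]), 'tvec': array([-0.42650948, -0.23906574,  1.20598835])}
top {'fx': 410.9858823667722, 'fy': 410.9858823667722, 'cx': 267.25172859384406, 'cy': 196.04937124497135, 'rvec': array([ 2.1513718 , -2.18698929,  0.15463292]), 'tvec': array([0.04744783, 0.55471037, 1.19918221])}
```

```bash
python3 - <<'E'
import cv2
for n in("scene","top"):
    im=cv2.imread(f"pics/{n}0.png");cv2.imwrite(f"pics/{n}0b.png",cv2.resize(im,(800,600),interpolation=cv2.INTER_CUBIC))
E
```

```text
(no output)
```

View pics/scene0b.png

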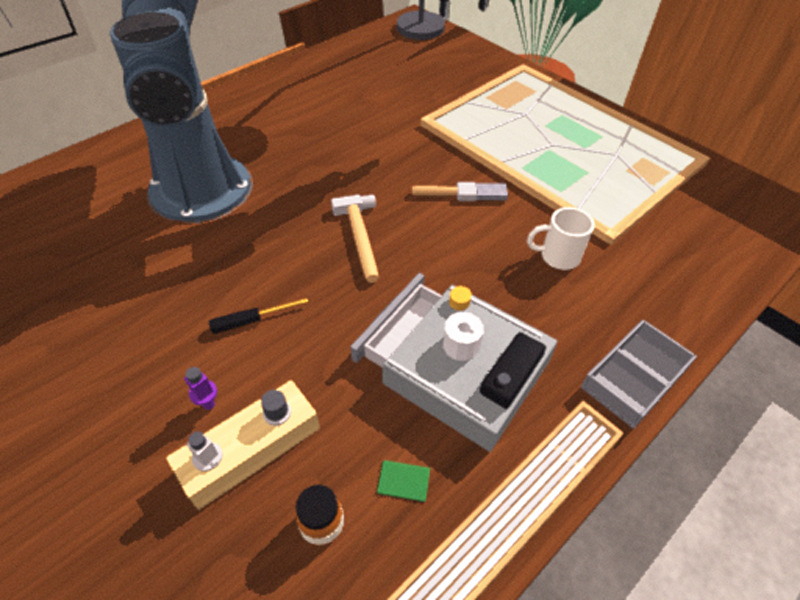

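View pics/top0b.png

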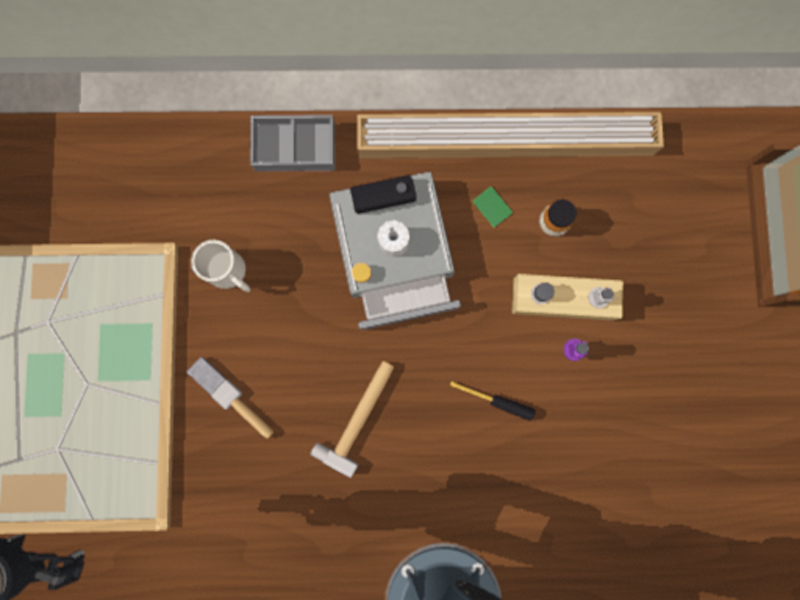

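```bash
cat > h.py <<'E'
from station import sense, eyes, workorder, manip
import numpy as np, cv2
from scipy.spatial.transform import Rotation as R
def ray(n,uv,p=None):
    p=p or eyes.camera_params(n); M=cv2.Rodrigues(np.array(p['rvec']))[0]
    x=(uv[0]-p['cx'])/p['fx'];y=(uv[1]-p['cy'])/p['fy']
    if n=='wrist':
        r=np.hypot(x,y)+1e-12; d=np.array([x/r*np.sin(r),y/r*np.sin(r),np.cos(r)])
    else: d=np.array([x,y,1.])
    return -M.T@np.array(p['tvec']), M.T@d
def onz(n,uv,z,p=None):
    o,d=ray(n,uv,p); return o+d*(z-o[2])/d[2]
def two(n1,a,n2,b):
    o1,d1=ray(n1,a);o2,d2=ray(n2,b)
    s=np.linalg.lstsq(np.c_[d1,-d2],o2-o1,rcond=None)[0]
    return (o1+d1*s[0]+o2+d2*s[1])/2, np.linalg.norm(o1+d1*s[0]-o2-d2*s[1])
def tool(v):  # world vector -> tool axes (cm)
    return R.from_quat(sense()['tool_rot']).inv().apply(v)*100
E
python3 - <<'E'
from h import *
np.set_printoptions(precision=4,suppress=True)
k=.64
def t(u,v,z): return onz('top',(u*k,v*k),z)
for nm,u,v,z in [('drL',360,325,.047),('drR',460,306,.047),('m1',330,194,.06),('m2',432,173,.06),('m3',453,273,.06),('m4',352,293,.06),('hub',393,236,.108),
 ('boss',602,296,.1),('spare',543,292,.084),('r1',515,275,.05),('r2',623,280,.05),('r3',622,318,.05),('r4',513,313,.05),('tin',361,272,.082),('hamEnd',389,365,.02)]: print(nm,t(u,v,z))
print('hub',two('top',(393*k,236*k),'scene',(464*k,330*k)))
print('bittop',two('top',(606*k,292*k),'scene',(197*k,437*k)))
p=eyes.camera_params('wrist');print(p)
s=sense();print('cam in tool',tool(ray('wrist',(p['cx'],p['cy']))[0]-s['tcp_pos']),tool(ray('wrist',(p['cx'],p['cy']))[1]))
M=R.from_quat(s['tool_rot']).as_matrix();print(M)
E
```

```text
drL [0.5199 0.1479 0.047 ]
drR [ 0.5531 -0.042   0.047 ]
m1 [0.771  0.2026 0.06  ]
m2 [0.8104 0.0066 0.06  ]
m3 [ 0.6146 -0.0291  0.06  ]
m4 [0.5792 0.1616 0.06  ]
hub [0.6762 0.0826 0.108 ]
boss [ 0.5612 -0.2977  0.1   ]
spare [ 0.5724 -0.1932  0.084 ]
r1 [ 0.6108 -0.1484  0.05  ]
r2 [ 0.5982 -0.3555  0.05  ]
r3 [ 0.5251 -0.3495  0.05  ]
r4 [ 0.5379 -0.142   0.05  ]
tin [0.6151 0.143  0.082 ]
hamEnd [0.4446 0.0948 0.02  ]
hub (array([0.6789, 0.0835, 0.0995]), np.float64(0.002034929700587007))
bittop (array([ 0.5668, -0.3034,  0.1094]), np.float64(0.00198545725616053))
{'fx': 297.3186396354542, 'fy': 297.3186396354542, 'cx': 253.63992028754743, 'cy': 189.53290964401654, 'rvec': array([-2.2899, -1.7234, -0.283 ]), 'tvec': array([-0.6256, -0.0425,  0.3803])}
cam in tool [ 8.1914  0.1369 -6.996 ] [-32.1656   0.0754  94.6856]
[[-0.9608  0.2771 -0.0009]
 [ 0.2771  0.9608 -0.0018]
 [ 0.0003 -0.0019 -1.    ]]
```

```bash
python3 -m inch '[{"dx":-4.3,"dy":-4.3},{"dx":-4.3,"dy":-4.3},{"dx":-4.3,"dy":-4.3},{"dx":-4.3,"dy":-4.3},{"dx":-4.3,"dy":-4.3},{"dx":-4.3,"dy":-4.3},{"dx":-4.3,"dy":-4.3},{"dx":-4.3,"dy":-4.3},{"dx":-4.3,"dy":-4.3},{"dx":-4.3,"dy":-4.3}]' 0 40
python3 -m inch '[{"wz":-9},{"wz":-9},{"wz":-9},{}]'
python3 - <<'E'
from h import *
np.set_printoptions(precision=4,suppress=True)
s=sense();print(s['tcp_pos'],R.from_quat(s['tool_rot']).as_matrix(),s['force'])
p=eyes.camera_params('wrist');im=eyes.snapshot('wrist');cv2.imwrite('pics/w1.png',cv2.resize(im[:,:,::-1],(800,600),interpolation=cv2.INTER_CUBIC))
import pickle;pickle.dump(p,open('p1','wb'))
print('to start',tool(np.array([.492,.044,.15])-s['tcp_pos']))
E
```

```text
[0.173  0.6001 0.303 ] [[-0.9608  0.2771 -0.0009]
 [ 0.2771  0.9608 -0.0018]
 [ 0.0003 -0.0019 -1.    ]] [-0.4209 -0.6642 -0.5188]
to start [-46.0672 -44.5658  15.3618]invalid input at $[0]: expected keys dx, dy, dz, wx, wy, wz
invalid input at $[0]: expected keys dx, dy, dz, wx, wy, wz
```

View pics/w1.png

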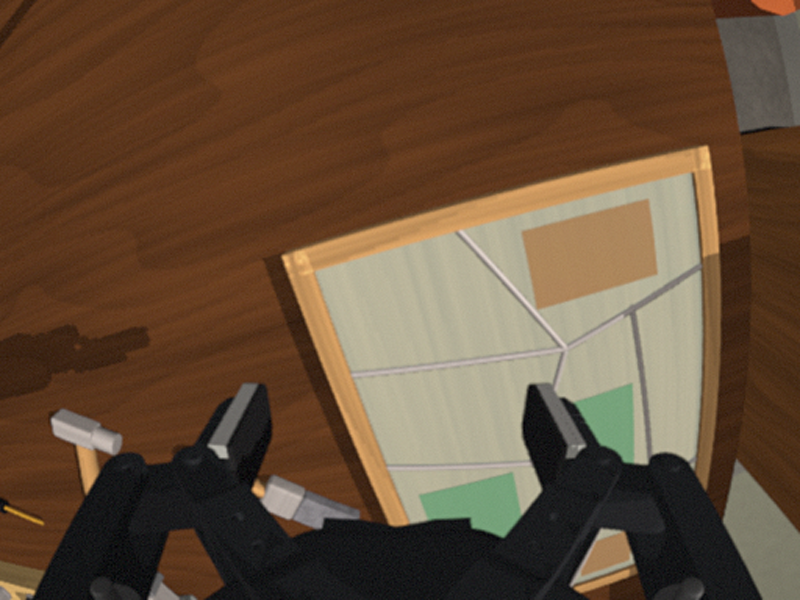

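The wrist view still shows the start position: the leaded panel in the middle, and the open fingers at (240,430) and (560,430). The moves were refused because each row needs all six keys.

```bash
python3 -m inch '[{"dx":-4.4,"dy":-4.4,"dz":0,"wx":0,"wy":0,"wz":0},{"dx":-4.4,"dy":-4.4,"dz":0,"wx":0,"wy":0,"wz":0},{"dx":-4.4,"dy":-4.4,"dz":0,"wx":0,"wy":0,"wz":0},{"dx":-4.4,"dy":-4.4,"dz":0,"wx":0,"wy":0,"wz":0},{"dx":-4.4,"dy":-4.4,"dz":0,"wx":0,"wy":0,"wz":0},{"dx":-4.4,"dy":-4.4,"dz":0,"wx":0,"wy":0,"wz":0},{"dx":-4.4,"dy":-4.4,"dz":0,"wx":0,"wy":0,"wz":0},{"dx":-4.4,"dy":-4.4,"dz":0,"wx":0,"wy":0,"wz":0},{"dx":-4.4,"dy":-4.4,"dz":0,"wx":0,"wy":0,"wz":0},{"dx":-4.4,"dy":-4.4,"dz":0,"wx":0,"wy":0,"wz":0}]' 0 40
python3 -m inch '[{"dx":0,"dy":0,"dz":0,"wx":0,"wy":0,"wz":-9},{"dx":0,"dy":0,"dz":0,"wx":0,"wy":0,"wz":-9},{"dx":0,"dy":0,"dz":0,"wx":0,"wy":0,"wz":-9},{"dx":0,"dy":0,"dz":0,"wx":0,"wy":0,"wz":0},{"dx":0,"dy":0,"dz":0,"wx":0,"wy":0,"wz":0}]'
python3 - <<'E'
from h import *
np.set_printoptions(precision=4,suppress=True)
s=sense();print(s['tcp_pos'],R.from_quat(s['tool_rot']).as_matrix(),s['force'])
p=eyes.camera_params('wrist');im=eyes.snapshot('wrist');cv2.imwrite('pics/w2.png',cv2.resize(im[:,:,::-1],(800,600),interpolation=cv2.INTER_CUBIC))
import pickle;pickle.dump(p,open('p2','wb'))
print('to start',tool(np.array([.492,.044,.15])-s['tcp_pos']))
E
```

```text
t: 1.4
tcp_pos: [0.4747, 0.0538, 0.3039]
tool_rot: [0.14, 0.99, 0.0, 0.0]
force: [0.9, -0.0, -0.2]
finger_gap: -0.003
gripper_force: 0.0
t: 2.02
tcp_pos: [0.4739, 0.0559, 0.3038]
tool_rot: [-0.094, 0.996, 0.0, -0.0]
force: [-0.2, -0.9, -0.8]
finger_gap: 0.002
gripper_force: 0.0
[0.4739 0.0559 0.3038] [[-0.9823 -0.1873 -0.0002]
 [-0.1873  0.9823  0.    ]
 [ 0.0002  0.0001 -1.    ]] [-0.1676 -0.9362 -0.7868]
to start [-1.5567 -1.5083 15.3843]
```

View pics/w2.png

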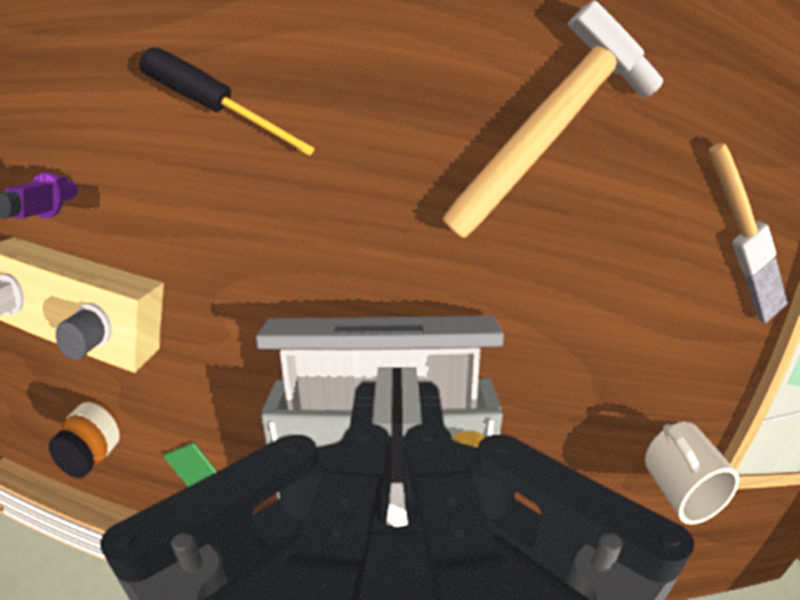

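The closed fingers are at (397,380). The drawer front is level in the image, spanning (258,335) to (503,335), so the yaw matches. The hammer handle's end is at (457,230), out of the push path.

```bash
python3 - <<'E'
from h import *
import pickle
np.set_printoptions(precision=4,suppress=True)
p=pickle.load(open('p2','rb'));k=.64;s=sense()
for u,v,z in [(380,333,.047),(258,333,.047),(503,333,.047),(380,320,.007),(457,232,.02)]:
    w=onz('wrist',(u*k,v*k),z,p);print(w,tool(w-s['tcp_pos']))
E
```

```text
[0.5345 0.0558 0.047 ] [-5.951  -1.1465 25.6877]
[ 0.5535 -0.039   0.047 ] [ -6.0356 -10.8134  25.6874]
[0.5171 0.1499 0.047 ] [-6.0131  8.4208 25.688 ]
[0.5399 0.0555 0.007 ] [-6.4724 -1.2799 29.6877]
[0.4513 0.1007 0.02  ] [ 1.3738  4.8262 28.3888]
```

```bash
python3 -m inch '[{"dx":-1,"dy":-1.2,"dz":5.5,"wx":0,"wy":0,"wz":0},{"dx":-1,"dy":0,"dz":5.5,"wx":0,"wy":0,"wz":0},{"dx":0,"dy":0,"dz":5.5,"wx":0,"wy":0,"wz":0},{"dx":0,"dy":0,"dz":3.4,"wx":0,"wy":0,"wz":0},{"dx":0,"dy":0,"dz":1,"wx":0,"wy":0,"wz":0},{"dx":-1,"dy":0,"dz":0,"wx":0,"wy":0,"wz":0},{"dx":-1,"dy":0,"dz":0,"wx":0,"wy":0,"wz":0},{"dx":-0.5,"dy":0,"dz":0,"wx":0,"wy":0,"wz":0},{"dx":-0.5,"dy":0,"dz":0,"wx":0,"wy":0,"wz":0},{"dx":0,"dy":0,"dz":0,"wx":0,"wy":0,"wz":0}]'
python3 -m inch '[{"dx":-1,"dy":0,"dz":0,"wx":0,"wy":0,"wz":0},{"dx":-1,"dy":0,"dz":0,"wx":0,"wy":0,"wz":0},{"dx":-1,"dy":0,"dz":0,"wx":0,"wy":0,"wz":0},{"dx":-0.5,"dy":0,"dz":0,"wx":0,"wy":0,"wz":0},{"dx":0,"dy":0,"dz":0,"wx":0,"wy":0,"wz":0}]'
```

```text
t: 3.32
tcp_pos: [0.5259, 0.0536, 0.0954]
tool_rot: [-0.095, 0.995, -0.0, 0.001]
force: [0.9, 0.7, 1.0]
finger_gap: 0.0
gripper_force: 0.0
t: 3.95
tcp_pos: [0.5608, 0.0601, 0.095]
tool_rot: [-0.095, 0.995, -0.0, 0.001]
force: [-0.6, -0.1, 0.3]
finger_gap: -0.004
gripper_force: 0.0
```

```bash
python3 -m inch '[{"dx":-0.4,"dy":0,"dz":0,"wx":0,"wy":0,"wz":0},{"dx":-0.4,"dy":0,"dz":0,"wx":0,"wy":0,"wz":0},{"dx":0,"dy":0,"dz":0,"wx":0,"wy":0,"wz":0}]'
python3 -m inch '[{"dx":-0.3,"dy":0,"dz":0,"wx":0,"wy":0,"wz":0},{"dx":0,"dy":0,"dz":0,"wx":0,"wy":0,"wz":0}]'
python3 -m inch '[{"dx":-0.3,"dy":0,"dz":0,"wx":0,"wy":0,"wz":0},{"dx":0,"dy":0,"dz":0,"wx":0,"wy":0,"wz":0}]'
```

```text
t: 4.32
tcp_pos: [0.567, 0.0616, 0.0948]
tool_rot: [-0.095, 0.995, 0.0, -0.001]
force: [-2.5, -0.2, 1.4]
finger_gap: -0.0
gripper_force: 1.2
t: 4.58
tcp_pos: [0.5679, 0.0618, 0.0948]
tool_rot: [-0.095, 0.995, 0.0, -0.003]
force: [-6.2, -4.0, 5.0]
finger_gap: 0.001
gripper_force: 3.6
t: 4.82
tcp_pos: [0.5685, 0.062, 0.0947]
tool_rot: [-0.096, 0.995, 0.0, -0.006]
force: [-10.3, -5.6, 7.7]
finger_gap: -0.0
gripper_force: 6.0
```

```bash
python3 -m inch '[{"dx":-0.4,"dy":0,"dz":0,"wx":0,"wy":0,"wz":0},{"dx":0,"dy":0,"dz":0,"wx":0,"wy":0,"wz":0}]'
python3 - <<'E'
from h import *
im=eyes.snapshot('wrist');p=eyes.camera_params('wrist');import pickle;pickle.dump(p,open('p3','wb'))
a=cv2.resize(im[:,:,::-1],(800,600),interpolation=cv2.INTER_CUBIC)[250:]
t=eyes.snapshot('top')[100:230,180:380,::-1]
cv2.imwrite('pics/w3.png',np.vstack([a[:250],cv2.resize(t,(538,350),interpolation=cv2.INTER_CUBIC)[:,:].copy() if 0 else cv2.copyMakeBorder(cv2.resize(t,(538,350),interpolation=cv2.INTER_CUBIC),0,0,0,262,0)]))
E
```

```text
t: 5.08
tcp_pos: [0.5743, 0.0633, 0.0945]
tool_rot: [-0.095, 0.995, 0.0, -0.004]
force: [-3.8, -0.8, 0.2]
finger_gap: 0.004
gripper_force: 1.5
```

View pics/w3.png

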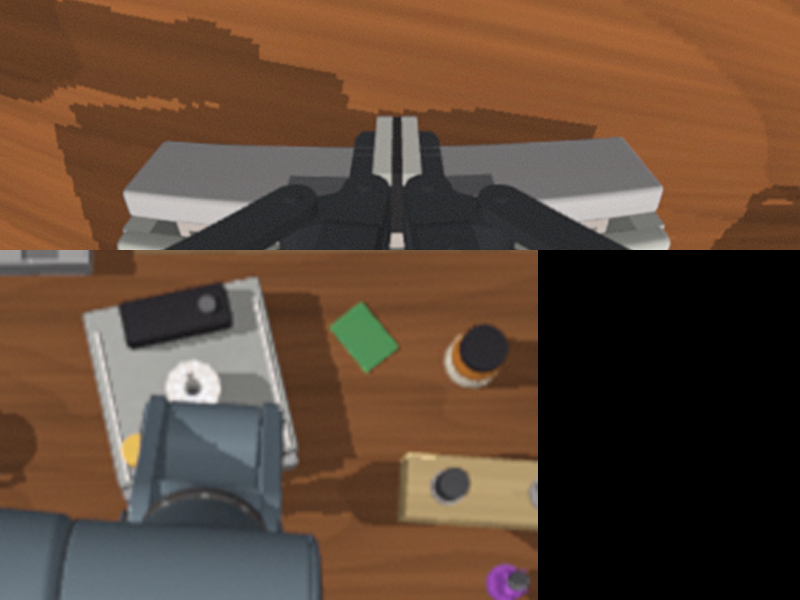

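The drawer snapped forward 6 mm past the detent. The front panel is now close to the base, with its edge at (125–660,215). I'll press a little more to confirm it is against the stop.

```bash
python3 -m inch '[{"dx":-0.4,"dy":0,"dz":0,"wx":0,"wy":0,"wz":0},{"dx":0,"dy":0,"dz":0,"wx":0,"wy":0,"wz":0}]'
python3 -m inch '[{"dx":-0.4,"dy":0,"dz":0,"wx":0,"wy":0,"wz":0},{"dx":0,"dy":0,"dz":0,"wx":0,"wy":0,"wz":0}]'
```

```text
t: 5.42
tcp_pos: [0.5775, 0.0638, 0.0947]
tool_rot: [-0.096, 0.995, 0.0, -0.005]
force: [-10.0, -4.5, 7.3]
finger_gap: -0.002
gripper_force: 5.5
t: 5.68
tcp_pos: [0.578, 0.064, 0.0946]
tool_rot: [-0.096, 0.995, 0.0, -0.01]
force: [-17.2, -7.8, 13.1]
finger_gap: -0.004
gripper_force: 9.0
```

Drawer is against its stop: about 10 mm of travel since the detent, and 17 N holding. Next I retract, rise and look down into the hub.

```bash
python3 -m inch '[{"dx":2,"dy":0,"dz":0,"wx":0,"wy":0,"wz":0},{"dx":1.8,"dy":0,"dz":0,"wx":0,"wy":0,"wz":0},{"dx":0,"dy":0,"dz":-6,"wx":0,"wy":0,"wz":0},{"dx":0,"dy":0,"dz":-6,"wx":0,"wy":0,"wz":0},{"dx":0,"dy":0,"dz":-6,"wx":0,"wy":0,"wz":0},{"dx":-4,"dy":0,"dz":-2,"wx":0,"wy":0,"wz":0},{"dx":-5,"dy":0,"dz":0,"wx":0,"wy":0,"wz":0},{"dx":-4,"dy":0,"dz":0,"wx":0,"wy":0,"wz":0},{"dx":0,"dy":0,"dz":0,"wx":0,"wy":0,"wz":0},{"dx":0,"dy":0,"dz":0,"wx":0,"wy":0,"wz":0}]' 0.9
python3 - <<'E'
from h import *
import pickle
np.set_printoptions(precision=4,suppress=True)
p=eyes.camera_params('wrist');im=eyes.snapshot('wrist');pickle.dump((p,im),open('p4','wb'))
M=cv2.Rodrigues(p['rvec'])[0]
h=M@np.array([.677,.083,.108])+p['tvec'];th=np.arctan2(np.hypot(h[0],h[1]),h[2]);r=th/np.hypot(h[0],h[1])*p['fx']
u,v=int(h[0]*r+p['cx']),int(h[1]*r+p['cy']);print(u,v)
t=eyes.snapshot('top');pickle.dump(t,open('t4','wb'))
c=cv2.resize(im[max(v-60,0):v+60,u-60:u+60,::-1],(400,400),interpolation=cv2.INTER_CUBIC)
o=cv2.resize(im[:,:,::-1],(400,300));o=cv2.copyMakeBorder(o,0,100,0,0,0)
cv2.imwrite('pics/w4.png',np.hstack([c,o]))
E
```

```text
t: 6.92
tcp_pos: [0.6755, 0.0826, 0.2946]
tool_rot: [-0.095, 0.995, 0.0, 0.0]
force: [-1.7, -0.8, -0.6]
finger_gap: 0.897
gripper_force: 0.0
252 184
```

View pics/w4.png

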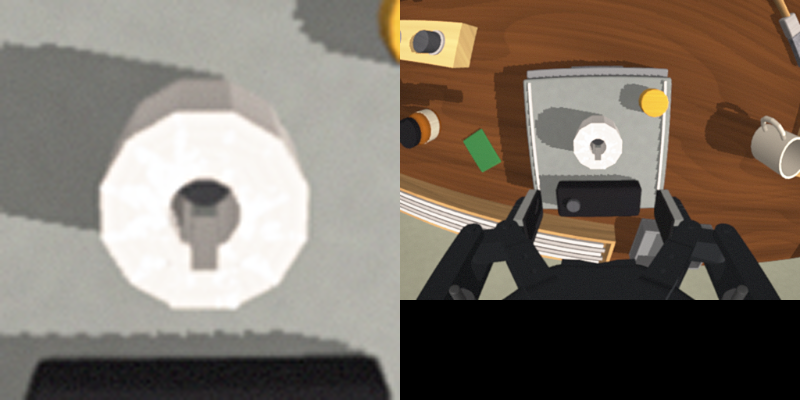

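The hub top is a white ring centred near (252,185) in full-image pixels. The bore is at its centre, with the keyway pointing down in the image, away from the robot. The drawer is flush.

```bash
cat >> h.py <<'E'
def hubfind(im,p,u0=252,v0=184,h=60,thr=205):
    g=cv2.resize(cv2.cvtColor(im,cv2.COLOR_RGB2GRAY)[v0-h:v0+h,u0-h:u0+h],None,fx=4,fy=4,interpolation=cv2.INTER_CUBIC)
    cs,hi=cv2.findContours((g>thr).astype('uint8'),cv2.RETR_CCOMP,cv2.CHAIN_APPROX_NONE)
    W=lambda c:np.array([onz('wrist',((q[0]+.5)/4-.5+u0-h,(q[1]+.5)/4-.5+v0-h),.108,p) for q in c[:,0,:].astype(float)])[:,:2]
    i=max(range(len(cs)),key=lambda i:cv2.contourArea(cs[i]))
    o=W(cs[i]); ho=[j for j in range(len(cs)) if hi[0][j][3]==i]; j=max(ho,key=lambda j:cv2.contourArea(cs[j])); k=W(cs[j])
    c,r=cv2.minEnclosingCircle((o*1e3).astype('float32')); c=np.array(c)/1e3
    m=cv2.moments((o*1e6).astype('int32').reshape(-1,1,2)); 
    d=np.linalg.norm(k-c,axis=1); b=k[d<.012]; 
    A=np.c_[2*b,np.ones(len(b))];s=np.linalg.lstsq(A,(b**2).sum(1),rcond=None)[0];rb=np.sqrt(s[2]+s[0]**2+s[1]**2)
    kc=s[:2]; d=np.linalg.norm(k-kc,axis=1); tip=k[d>.0145].mean(0); v=tip-kc
    print('outer',c,r,'centroid',np.array([m['m10'],m['m01']])/m['m00']/1e6,'bore',kc,'r',rb,'maxd',d.max(),'keyyaw',np.degrees(np.arctan2(v[1],v[0])))
E
python3 - <<'E'
from h import *
import pickle
np.set_printoptions(precision=4,suppress=True)
p,im=pickle.load(open('p4','rb'))
for t in(185,205,225):hubfind(im,p,thr=t)
s=sense();print('to head view',tool(np.array([.575,-.30,.30])-s['tcp_pos']))
E
```

```text
outer [0.6776 0.0851] 32.08980178833008 centroid [0.6793 0.0839] bore [0.679  0.0839] r 0.009614490207146933 maxd 0.01719313067357674 keyyaw 9.293302568836932
outer [0.6793 0.0839] 29.777868270874023 centroid [0.6794 0.0837] bore [0.6794 0.0838] r 0.010027432839400732 maxd 0.017132411699219273 keyyaw 9.845678783825152
outer [0.6796 0.0837] 29.19672393798828 centroid [0.6794 0.0836] bore [0.6795 0.0838] r 0.010341701697654878 maxd 0.017361608370769596 keyyaw 10.376044887811917
to head view [ 17.041  -35.66    -0.5073]
```

```bash
python3 -m inch '[{"dx":2.5,"dy":-5.1,"dz":0,"wx":0,"wy":0,"wz":0},{"dx":2.5,"dy":-5.1,"dz":0,"wx":0,"wy":0,"wz":0},{"dx":2.5,"dy":-5.1,"dz":0,"wx":0,"wy":0,"wz":0},{"dx":2.5,"dy":-5.1,"dz":0,"wx":0,"wy":0,"wz":0},{"dx":2.5,"dy":-5.1,"dz":0,"wx":0,"wy":0,"wz":0},{"dx":2.5,"dy":-5.1,"dz":0,"wx":0,"wy":0,"wz":0},{"dx":2.0,"dy":-5.1,"dz":0,"wx":0,"wy":0,"wz":0},{"dx":0,"dy":0,"dz":2,"wx":0,"wy":0,"wz":0},{"dx":0,"dy":0,"dz":0,"wx":0,"wy":0,"wz":0},{"dx":0,"dy":0,"dz":0,"wx":0,"wy":0,"wz":0}]' 0.9
python3 - <<'E'
from h import *
import pickle
np.set_printoptions(precision=4,suppress=True)
p=eyes.camera_params('wrist');im=eyes.snapshot('wrist');pickle.dump((p,im),open('p5','wb'))
M=cv2.Rodrigues(p['rvec'])[0]
h=M@np.array([.562,-.300,.082])+p['tvec'];th=np.arctan2(np.hypot(h[0],h[1]),h[2]);r=th/np.hypot(h[0],h[1])*p['fx']
u,v=int(h[0]*r+p['cx']),int(h[1]*r+p['cy']);print(u,v)
cv2.imwrite('pics/w5.png',cv2.resize(im[v-50:v+50,u-50:u+50,::-1],(600,600),interpolation=cv2.INTER_CUBIC))
E
```

```text
t: 8.28
tcp_pos: [0.5762, -0.2996, 0.2755]
tool_rot: [-0.095, 0.995, -0.0, 0.0]
force: [0.0, -0.1, 0.8]
finger_gap: 0.902
gripper_force: 0.0
255 166
```

View pics/w5.png

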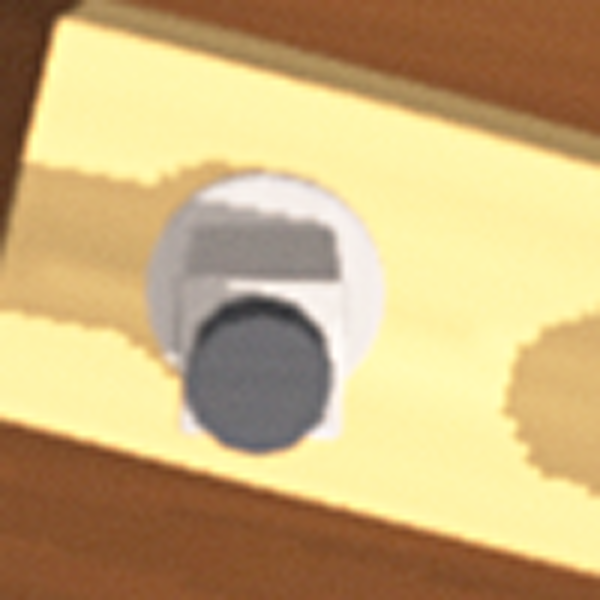

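The boss is at about (255–262,360–380) in the 6x crop and square to the tool axes within about a degree. No rib shows on the near, left or right rim, so it is probably hidden behind the boss. I'll look from the far side.

```bash
python3 -m inch '[{"dx":-5,"dy":0,"dz":0,"wx":0,"wy":0,"wz":0},{"dx":-5,"dy":0,"dz":0,"wx":0,"wy":0,"wz":0},{"dx":-4,"dy":0,"dz":0,"wx":0,"wy":0,"wz":0},{"dx":0,"dy":0,"dz":0,"wx":0,"wy":0,"wz":0},{"dx":0,"dy":0,"dz":0,"wx":0,"wy":0,"wz":0}]'
python3 - <<'E'
from h import *
import pickle
np.set_printoptions(precision=4,suppress=True)
p=eyes.camera_params('wrist');im=eyes.snapshot('wrist');pickle.dump((p,im),open('p6','wb'))
M=cv2.Rodrigues(p['rvec'])[0]
h=M@np.array([.562,-.300,.082])+p['tvec'];th=np.arctan2(np.hypot(h[0],h[1]),h[2]);r=th/np.hypot(h[0],h[1])*p['fx']
u,v=int(h[0]*r+p['cx']),int(h[1]*r+p['cy']);print(u,v)
cv2.imwrite('pics/w6.png',cv2.resize(im[v-50:v+50,u-50:u+50,::-1],(600,600),interpolation=cv2.INTER_CUBIC))
E
```

```text
t: 8.95
tcp_pos: [0.7133, -0.2729, 0.2751]
tool_rot: [-0.096, 0.995, -0.0, -0.0]
force: [-0.7, 0.4, -0.4]
finger_gap: 0.898
gripper_force: 0.0
255 12Traceback (most recent call last):
  File "<stdin>", line 8, in <module>
cv2.error: OpenCV(4.12.0) /io/opencv/modules/imgproc/src/resize.cpp:4208: error: (-215:Assertion failed) !ssize.empty() in function 'resize'
```

Too close to the image edge, so I'll back up 4 cm.

```bash
python3 -m inch '[{"dx":4,"dy":0,"dz":0,"wx":0,"wy":0,"wz":0},{"dx":0,"dy":0,"dz":0,"wx":0,"wy":0,"wz":0},{"dx":0,"dy":0,"dz":0,"wx":0,"wy":0,"wz":0}]'
python3 - <<'E'
from h import *
import pickle
np.set_printoptions(precision=4,suppress=True)
p=eyes.camera_params('wrist');im=eyes.snapshot('wrist');pickle.dump((p,im),open('p6','wb'))
M=cv2.Rodrigues(p['rvec'])[0]
h=M@np.array([.562,-.300,.082])+p['tvec'];th=np.arctan2(np.hypot(h[0],h[1]),h[2]);r=th/np.hypot(h[0],h[1])*p['fx']
u,v=int(h[0]*r+p['cx']),int(h[1]*r+p['cy']);print(u,v)
a=max(v-50,0)
cv2.imwrite('pics/w6.png',cv2.resize(im[a:a+100,u-50:u+50,::-1],(600,600),interpolation=cv2.INTER_CUBIC))
E
```

```text
t: 9.38
tcp_pos: [0.6741, -0.282, 0.2759]
tool_rot: [-0.094, 0.996, -0.0, 0.001]
force: [1.4, 0.1, -0.5]
finger_gap: 0.903
gripper_force: 0.0
256 55
```

View pics/w6.png

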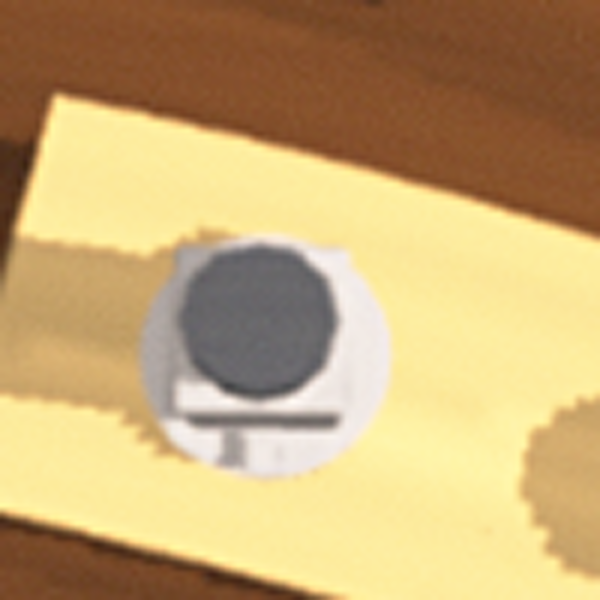

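The rib is visible at (262,450), pointing down in the image. The key therefore already faces away from the robot, almost in line with the keyway. Next I compute the head's axis.

```bash
python3 - <<'E'
from h import *
import pickle
np.set_printoptions(precision=4,suppress=True)
C=[]
for f,(u0,v0) in(('p5',(205,116)),('p6',(206,5))):
    p,im=pickle.load(open(f,'rb'))
    hs=cv2.cvtColor(im[v0:v0+100,u0:u0+100],cv2.COLOR_RGB2HSV)
    m=((hs[...,2]<125)&(hs[...,1]<70)).astype('uint8')
    cs=cv2.findContours(cv2.morphologyEx(m,cv2.MORPH_OPEN,np.ones((7,7))),cv2.RETR_EXTERNAL,cv2.CHAIN_APPROX_NONE)[0]
    c=max(cs,key=cv2.contourArea);(x,y),r=cv2.minEnclosingCircle(c);uv=(x+u0,y+v0)
    w=onz('wrist',uv,.110,p);e=onz('wrist',(uv[0]+r,uv[1]),.110,p);print(uv,r,w,np.linalg.norm(e-w));C.append((uv,p))
o1,d1=ray('wrist',*C[0]);o2,d2=ray('wrist',*C[1]);s=np.linalg.lstsq(np.c_[d1,-d2],o2-o1,rcond=None)[0];print('tri',o1+d1*s[0],o2+d2*s[1])
p=C[1][1];print('flange',onz('wrist',(206+265/6-.5,5+357/6-.5),.056,p))
a,b=onz('wrist',(206+178/6,5+412/6),.056+0.04,p),onz('wrist',(206+348/6,5+412/6),.096,p)
print('front boss edge',a,b,np.linalg.norm(a-b),np.degrees(np.arctan2((b-a)[1],(b-a)[0])))
s=sense();print(tool(np.array([.562,-.299,.082+.054])-s['tcp_pos']))
E
```

```text
(247.5, 177.5) 12.747649192810059 [ 0.5654 -0.3059  0.11  ] 0.010526990483163192
(248.29854202270508, 58.067962646484375) 12.824970245361328 [ 0.5684 -0.3056  0.11  ] 0.009905268516929439
tri [ 0.5676 -0.3056  0.1028] [ 0.5676 -0.3059  0.1028]
flange [ 0.568  -0.3053  0.056 ]
front boss edge [ 0.5817 -0.3139  0.096 ] [ 0.5774 -0.291   0.096 ] 0.023263849906123416 100.65790623473973
[11.4016  0.4524 13.9613]
```

```bash
python3 -m inch '[{"dx":5.5,"dy":-0.3,"dz":0,"wx":0,"wy":0,"wz":0},{"dx":5.4,"dy":0,"dz":0,"wx":0,"wy":0,"wz":0},{"dx":0,"dy":0,"dz":0,"wx":0,"wy":0,"wz":0},{"dx":0,"dy":0,"dz":5,"wx":0,"wy":0,"wz":0},{"dx":0,"dy":0,"dz":5,"wx":0,"wy":0,"wz":0},{"dx":0,"dy":0,"dz":2.5,"wx":0,"wy":0,"wz":0},{"dx":0,"dy":0,"dz":1.7,"wx":0,"wy":0,"wz":0},{"dx":0,"dy":0,"dz":0,"wx":0,"wy":0,"wz":0}]' 0.9
python3 -m inch '[{"dx":0,"dy":0,"dz":0,"wx":0,"wy":0,"wz":0},{"dx":0,"dy":0,"dz":0,"wx":0,"wy":0,"wz":0},{"dx":0,"dy":0,"dz":0,"wx":0,"wy":0,"wz":0},{"dx":0,"dy":0,"dz":0,"wx":0,"wy":0,"wz":0},{"dx":0,"dy":0,"dz":0,"wx":0,"wy":0,"wz":0},{"dx":0,"dy":0,"dz":0,"wx":0,"wy":0,"wz":0}]' 0 80
```

```text
t: 10.42
tcp_pos: [0.5686, -0.3047, 0.1319]
tool_rot: [-0.095, 0.995, 0.0, -0.0]
force: [-1.3, -0.5, 0.4]
finger_gap: 0.904
gripper_force: 0.0
t: 11.18
tcp_pos: [0.5686, -0.3053, 0.1343]
tool_rot: [-0.095, 0.995, -0.001, 0.001]
force: [0.1, 0.1, 5.1]
finger_gap: 0.271
gripper_force: 79.2
```

```bash
python3 -m inch '[{"dx":0,"dy":0,"dz":-1,"wx":0,"wy":0,"wz":0},{"dx":0,"dy":0,"dz":-2.5,"wx":0,"wy":0,"wz":0},{"dx":0,"dy":0,"dz":-3,"wx":0,"wy":0,"wz":0},{"dx":0,"dy":0,"dz":-4,"wx":0,"wy":0,"wz":0},{"dx":0,"dy":0,"dz":-3,"wx":0,"wy":0,"wz":0},{"dx":0,"dy":0,"dz":-1,"wx":0,"wy":0,"wz":0},{"dx":0,"dy":0,"dz":0,"wx":0,"wy":0,"wz":0},{"dx":0,"dy":0,"dz":0,"wx":0,"wy":0,"wz":0}]'
python3 - <<'E'
from h import *
import pickle
np.set_printoptions(precision=4,suppress=True)
s=sense();print(s['tcp_pos'],s['force'],s['gripper_force'],s['q'])
M=R.from_quat(s['tool_rot']).as_matrix();print('yaw of -x',np.degrees(np.arctan2(-M[1,0],-M[0,0])))
print('to hub',tool(np.array([.6794,.0838,s['tcp_pos'][2]])-s['tcp_pos']))
p=eyes.camera_params('wrist');im=eyes.snapshot('wrist');pickle.dump((p,im),open('p7','wb'))
cv2.imwrite('pics/w7.png',cv2.resize(im[120:300,130:380,::-1],(800,576),interpolation=cv2.INTER_CUBIC))
E
```

```text
t: 12.18
tcp_pos: [0.5672, -0.3043, 0.276]
tool_rot: [-0.095, 0.995, 0.001, -0.001]
force: [0.3, 0.2, -2.8]
finger_gap: 0.271
gripper_force: 78.5
[ 0.5672 -0.3043  0.276 ] [ 0.3302  0.1704 -2.754 ] 78.47998023033142 [-0.6658  0.5842  1.4088 -0.0001  1.1524 -2.4269]
yaw of -x 10.907685899776473
to hub [-18.3658  35.9891   0.0549]
```

View pics/w7.png

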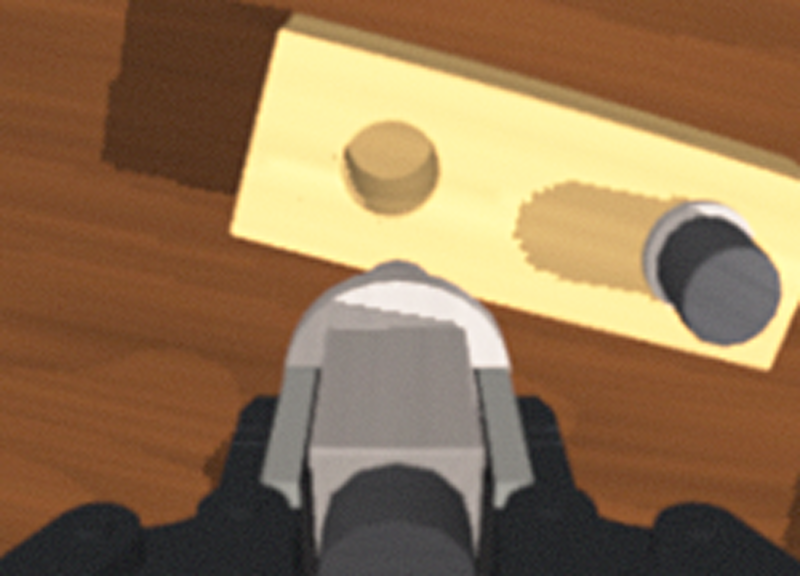

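The head is held squarely between the pads: flange at (284–512,370), shaft tip just visible at (398,265), rack hole empty and the spare untouched. Next I work out the head's axis relative to the tool.

```bash
python3 - <<'E'
from h import *
import pickle
np.set_printoptions(precision=2,suppress=True)
p,im=pickle.load(open('p7','rb'));s=sense();z=s['tcp_pos'][2]
f=lambda u,v,h:tool(onz('wrist',((u+.5)*.3125-.5+130,(v+.5)*.3125-.5+120),z-h,p)-s['tcp_pos'])
print('boss top near edge L,R (x-1.2=axis)',f(312,448,.0383),f(487,448,.0383))
print('boss bottom near edge',f(330,324,.0783),f(465,324,.0783))
print('flange near top/bottom (x-2)',f(398,284,.0783),f(398,274,.0843),'sides',f(285,365,.0783),f(511,365,.0783))
print('tip near',f(398,262,.1243))
E
```

```text
boss top near edge L,R (x-1.2=axis) [ 1.29 -1.05  3.83] [1.28 1.3  3.84]
boss bottom near edge [ 1.28 -1.05  7.83] [1.27 1.27 7.84]
flange near top/bottom (x-2) [2.02 0.11 7.84] [1.96 0.11 8.44] sides [ 0.48 -1.87  7.83] [0.47 2.1  7.84]
tip near [ 0.64  0.12 12.43]
```

```bash
python3 -m inch '[{"dx":-2.6,"dy":5.1,"dz":0,"wx":0,"wy":0,"wz":0},{"dx":-2.6,"dy":5.1,"dz":0,"wx":0,"wy":0,"wz":0},{"dx":-2.6,"dy":5.1,"dz":0,"wx":0,"wy":0,"wz":0},{"dx":-2.6,"dy":5.1,"dz":0,"wx":0,"wy":0,"wz":0},{"dx":-2.6,"dy":5.1,"dz":0,"wx":0,"wy":0,"wz":0},{"dx":-2.6,"dy":5.1,"dz":0,"wx":0,"wy":0,"wz":0},{"dx":-2.6,"dy":5.1,"dz":0,"wx":0,"wy":0,"wz":0},{"dx":-0.2,"dy":0.2,"dz":0,"wx":0,"wy":0,"wz":0},{"dx":0,"dy":0,"dz":0,"wx":0,"wy":0,"wz":0},{"dx":0,"dy":0,"dz":0,"wx":0,"wy":0,"wz":0}]'
python3 - <<'E'
from h import *
import pickle
np.set_printoptions(precision=3,suppress=True)
s=sense();M=R.from_quat(s['tool_rot']).as_matrix();print('yaw of -x',np.degrees(np.arctan2(-M[1,0],-M[0,0])))
print('to hub',tool(np.array([.6794,.0838,s['tcp_pos'][2]])-s['tcp_pos'])-[.05,.11,0])
p=eyes.camera_params('wrist');im=eyes.snapshot('wrist');pickle.dump((p,im),open('p8','wb'))
cv2.imwrite('pics/w8.png',cv2.resize(im[120:300,130:380,::-1],(800,576),interpolation=cv2.INTER_CUBIC))
E
```

```text
t: 13.48
tcp_pos: [0.6803, 0.0809, 0.2772]
tool_rot: [-0.094, 0.996, -0.0, -0.001]
force: [0.4, -1.0, -2.2]
finger_gap: 0.267
gripper_force: 79.0
yaw of -x 10.816711194475669
to hub [-0.016  0.189  0.   ]
```

View pics/w8.png

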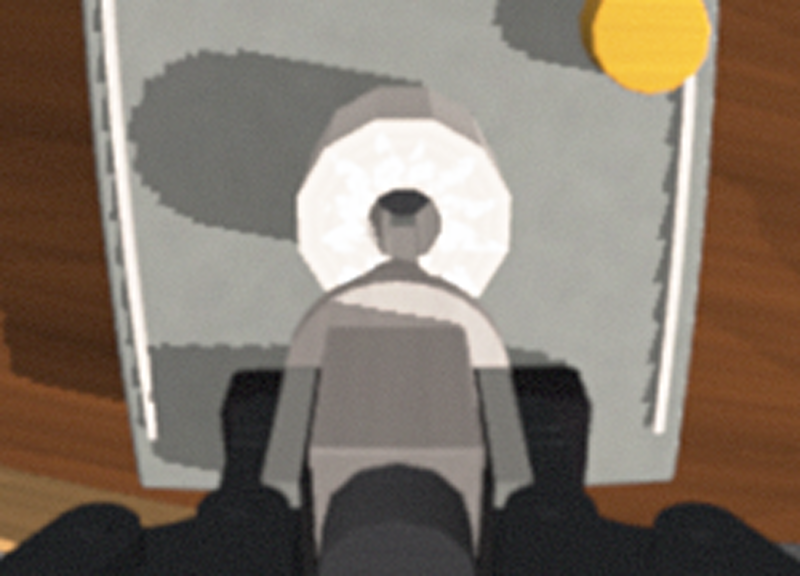

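The bore is centred near (405,223), with the shaft tip at (400,262) just in front of it. I'll compute the remaining offset.

```bash
python3 - <<'E'
from h import *
import pickle
np.set_printoptions(precision=3,suppress=True)
p,im=pickle.load(open('p8','rb'));s=sense()
f=lambda u,v,z:tool(onz('wrist',((u+.5)*.3125-.5+130,(v+.5)*.3125-.5+120),z,p)-s['tcp_pos'])
print('bore L,R',f(369,222,.108),f(441,222,.108),'bore near (x-1)',f(405,188,.108),'outer near flat(x-2.75)',f(404,118,.108))
E
```

```text
bore L,R [ 0.062 -0.623 16.944] [ 0.063  1.288 16.944] bore near (x-1) [ 1.003  0.329 16.945] outer near flat(x-2.75) [ 2.882  0.298 16.948]
```

```bash
python3 -m inch '[{"dx":0,"dy":0.2,"dz":0,"wx":0,"wy":0,"wz":0.8},{"dx":0,"dy":0,"dz":2,"wx":0,"wy":0,"wz":0},{"dx":0,"dy":0,"dz":2,"wx":0,"wy":0,"wz":0},{"dx":0,"dy":0,"dz":0,"wx":0,"wy":0,"wz":0}]'
python3 -m inch '[{"dx":0,"dy":0,"dz":0.4,"wx":0,"wy":0,"wz":0},{"dx":0,"dy":0,"dz":0.4,"wx":0,"wy":0,"wz":0},{"dx":0,"dy":0,"dz":0,"wx":0,"wy":0,"wz":0}]'
python3 -m inch '[{"dx":0,"dy":0,"dz":0.4,"wx":0,"wy":0,"wz":0},{"dx":0,"dy":0,"dz":0.4,"wx":0,"wy":0,"wz":0},{"dx":0,"dy":0,"dz":0,"wx":0,"wy":0,"wz":0}]'
```

```text
t: 14.02
tcp_pos: [0.6791, 0.0837, 0.2362]
tool_rot: [-0.087, 0.996, 0.0, -0.002]
force: [1.7, 0.0, -1.8]
finger_gap: 0.269
gripper_force: 78.9
t: 14.4
tcp_pos: [0.6803, 0.0844, 0.2301]
tool_rot: [-0.088, 0.996, -0.0, 0.0]
force: [-0.1, 0.1, -2.1]
finger_gap: 0.271
gripper_force: 78.9
t: 14.78
tcp_pos: [0.6803, 0.084, 0.2214]
tool_rot: [-0.088, 0.996, -0.0, -0.0]
force: [0.5, -1.7, -2.7]
finger_gap: 0.269
gripper_force: 78.8
```

```bash
python3 -m inch '[{"dx":0,"dy":0,"dz":0.3,"wx":0,"wy":0,"wz":0},{"dx":0,"dy":0,"dz":0.3,"wx":0,"wy":0,"wz":0},{"dx":0,"dy":0,"dz":0,"wx":0,"wy":0,"wz":0}]'
python3 -m inch '[{"dx":0,"dy":0,"dz":0.4,"wx":0,"wy":0,"wz":0},{"dx":0,"dy":0,"dz":0,"wx":0,"wy":0,"wz":0}]'
```

```text
t: 15.15
tcp_pos: [0.6804, 0.084, 0.2156]
tool_rot: [-0.088, 0.996, -0.0, -0.0]
force: [0.9, -2.4, -2.4]
finger_gap: 0.268
gripper_force: 78.9
t: 15.4
tcp_pos: [0.6804, 0.084, 0.2116]
tool_rot: [-0.088, 0.996, -0.0, 0.0]
force: [-0.1, -3.8, -2.2]
finger_gap: 0.268
gripper_force: 78.9
```

```bash
python3 -m inch '[{"dx":0,"dy":-0.1,"dz":0.4,"wx":0,"wy":0,"wz":0},{"dx":0,"dy":0,"dz":0.4,"wx":0,"wy":0,"wz":0},{"dx":0,"dy":0,"dz":0,"wx":0,"wy":0,"wz":0}]'
python3 -m inch '[{"dx":0,"dy":0,"dz":0.4,"wx":0,"wy":0,"wz":0},{"dx":0,"dy":0,"dz":0.3,"wx":0,"wy":0,"wz":0},{"dx":0,"dy":0,"dz":0,"wx":0,"wy":0,"wz":0}]'
```

```text
t: 15.78
tcp_pos: [0.6803, 0.0837, 0.2032]
tool_rot: [-0.088, 0.996, 0.0, -0.0]
force: [0.7, -0.5, -3.1]
finger_gap: 0.273
gripper_force: 79.1
t: 16.15
tcp_pos: [0.6806, 0.0837, 0.1972]
tool_rot: [-0.088, 0.996, 0.0, 0.0]
force: [-0.8, -0.6, 2.0]
finger_gap: 0.266
gripper_force: 79.6
```

Sliding in freely, and now on the spring. I'll raise the grip force and press on to the flange.

```bash
python3 -m inch '[{"dx":0,"dy":0,"dz":0.4,"wx":0,"wy":0,"wz":0},{"dx":0,"dy":0,"dz":0.2,"wx":0,"wy":0,"wz":0},{"dx":0,"dy":0,"dz":0,"wx":0,"wy":0,"wz":0}]' 0 110
python3 -m inch '[{"dx":0,"dy":0,"dz":0.3,"wx":0,"wy":0,"wz":0},{"dx":0,"dy":0,"dz":0.0,"wx":0,"wy":0,"wz":0},{"dx":0,"dy":0,"dz":0,"wx":0,"wy":0,"wz":0}]'
python3 -m inch '[{"dx":0,"dy":0,"dz":0.3,"wx":0,"wy":0,"wz":0},{"dx":0,"dy":0,"dz":0.0,"wx":0,"wy":0,"wz":0},{"dx":0,"dy":0,"dz":0,"wx":0,"wy":0,"wz":0}]'
```

```text
t: 16.52
tcp_pos: [0.6806, 0.0837, 0.1924]
tool_rot: [-0.088, 0.996, 0.0, 0.0]
force: [-2.1, -0.9, 8.9]
finger_gap: 0.266
gripper_force: 109.8
t: 16.9
tcp_pos: [0.6805, 0.0837, 0.1923]
tool_rot: [-0.088, 0.996, 0.0, 0.001]
force: [-7.1, -0.2, 20.4]
finger_gap: 0.264
gripper_force: 111.5
t: 17.27
tcp_pos: [0.6805, 0.0838, 0.1923]
tool_rot: [-0.088, 0.996, -0.0, 0.001]
force: [-11.9, 0.4, 32.7]
finger_gap: 0.264
gripper_force: 113.3
```

```bash
python3 -m inch '[{"dx":0,"dy":0,"dz":-0.2,"wx":0,"wy":0,"wz":0},{"dx":0,"dy":0,"dz":0,"wx":0,"wy":0,"wz":0},{"dx":0,"dy":0,"dz":0,"wx":0,"wy":0,"wz":0}]'
python3 -c "
from station import workorder
print(workorder.sign_off())"
```

```text
t: 17.65
tcp_pos: [0.6805, 0.0837, 0.1923]
tool_rot: [-0.088, 0.996, -0.0, 0.001]
force: [-9.0, -0.8, 24.6]
finger_gap: 0.265
gripper_force: 111.4
the job is handed in; nothing more can be done
None
```

I pushed the drawer home and pressed the keyed head down into the hub until it stopped at the expected flush height. I handed the job in at 17.65 s, still gripping the head and pressing it down with about 25 N; sign-off returned no verdict.

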